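Peel the stuck tray off the slide tray and show it over the light panel

ROBOT

A 6-joint arm with a two-finger parallel gripper is mounted at the origin on the work surface. World frame = base frame: x ahead of the robot, y to its left, z up, the work surface at z = 0. Lengths are in mm, angles in rad, forces in N, time in s.
With the tool pointing down it reaches from about 350 to 975 mm from the base axis. Payload 7.1 kg.
Tool frame: the origin (TCP) lies at the centre of the arm's flange, where the gripper is bolted on; the fingertips stand 182 mm ahead of it and the grasp point (between the pads) lies 163 mm ahead of it; z points along the fingers, y is the line along which they close (so a half turn about z gives the same grasp; the last joint's range is limited). The gripper opens to 88 mm and grips with 3 to 60 N. Pads are 20 mm wide; open, the fingers measure 115 mm over their backs; the gripper's body (75 mm by 178 mm) begins 61 mm behind the grasp point.
Start: joints at [-1.177, 0.423, 1.63, -0, 1.089, -0.019], TCP at [250.751, -572.478, 404.675] pointing down, gripper open.
Joint ranges: [-3, 3], [-0.9, 2.11], [0.09, 2.58], [-1.31, 4.45], [0.11, 2.69], [-2.54, 2.54]. Speed limits (rad/s): [2.39, 2.39, 3.01, 3.14, 3.14, 3.14].

INTERFACE

Orientations are given as a rotation vector (axis times angle).
In Python, from workcell import readout, get_image, ctrl gives the robot as it stands.
- The arm moves only by the tool step_arm, never from a script. Its argument "targets" is a list that holds one entry, the list of rows, each a list of 7 numbers: the shift along the world's x, y, z as a fraction of full scale, then the turn, a rotation vector about the world's x, y, z as a fraction of full scale, then the opening, from 0 (shut) to 1 (fully open). In form: [[[dx, dy, dz, wx, wy, wz, claw], ...]]. A call has exactly 5 rows; each row shifts and turns the commanded pose from where the row before left it; what a row does not reach is not made up. Full scale, the value 1, is 0.05 m for a shift and 4 degrees for a turn. A row lasts 1/8 s, in which the tool goes at most 62.5 mm and 10.7 degrees, less where a joint would pass 70% of its speed; a pose out of reach is approached as far as the arm can. A call with a number of a shift or a turn outside -1 to 1 is refused whole. A call with a gripper value outside its range is refused whole. The fingers move at their own pace and stop on an object; the grip force is fixed at half the most. Time passes only in rows, so rows that do not move let the fingers close, or fill a call up. It gives the time, the measured TCP pose, the force, the opening and the grip force at its end, in the units of the state.
- readout.get_obs(): the state, without advancing time (a new reading comes with each control period).
- get_image(name): name is "scene" or "side" or "wrist"; returns a dict with "pixels" (400x640x3 uint8, red, green, blue), "intrinsics" (3x3 intrinsics, pixels), "extrinsics" (4x4, takes a point from world to camera coordinates). Camera axes: x right, y down, z forward; pixel columns grow to the right and rows downward; lengths in mm; the calibration is good to about 2 mm. A picture is of the moment at which its call begins. There is no depth.
- ctrl.close_job(): hands the job in; it is judged then, once.
The state is a dict: "t": time; "qpos": joint angles; "qvel": joint speeds; "joint_torque": joint torques, N m; "ee_pos": TCP position; "orientation": TCP orientation; "ft_force": force on the tool from outside, world axes, zero at the start; "moment": the same for the moment, N m; "width": finger opening in mm; "grasp_force": force on a finger pad.
Only numpy, scipy, OpenCV 4.12 (cv2) and the standard library are available. Lean on these libraries where they do the work, as an engineer would, in place of code of your own. Each camera call takes 0.05 s, during which the arm holds its last target. There are 200 camera calls.

TASK

The blue tray is stuck in the steel slide tray: take it by the orange tab on its corner and peel it out, lifting that corner some 5 cm first while the opposite corner still rests in the slide tray, so that the slide tray stays down in its place. Then present the blue tray over the lit panel: level, centred on it, long side along the panel's long side, about 15 cm above the bench. Finish while still holding it there, and leave the pots, bottle, carton and dish alone.

Things in the scene. Friction and masses are not known exactly. Their poses are not given: they have to be found in the camera images.
- blue_tray: Blue plastic formed tray, 70 to 120 g, stuck in the slide tray at the start. Origin: centre of its underside; x along its long side, y along its short side, z up. Floor flange 150 (x) x 110 (y) x 4 mm; above it 3 mm walls, 136 x 96 mm outside, rim 24 mm above the underside. An upright orange grip tab stands in its +x +y corner.
- tray_tab (a point): Middle of the top face of the orange tab, at (60, 42, 56) mm in the blue tray's frame (axes as the blue tray's). The tab is 26 mm long along the tray's diagonal (36 degrees from +x towards +y) and 10 mm thick across it; its top 32 mm stand free above the rim, to be pinched across the 10 mm from above.
- tray_heel (a point): Bottom of the blue tray's flange at the corner opposite the tab, (-75, -55, 0) mm in its frame; the tray pivots about it when peeled. Two brass sprung catches near it hold the flange down: a straight pull meets some 8 N and drags at the slide tray. Turning the tray up about its heel takes about 5 N at the tab, and by 0.3 rad of tilt both have let go.
- slide_tray: Steel slide tray full of glass slides, loose on the bench, about 0.9 kg, 170 (x) x 130 (y) mm, rim 30 mm high. Origin: centre of its underside; axes line up with the blue tray's at the start. The blue tray sits inside it on the slides, 16 mm above the bench, its walls standing 10 mm above the steel rim, with under 1 mm of play.
- panel: Lit viewing panel, fixed flat on the bench, 200 (x) x 160 (y) x 12 mm, grey rim with a glowing white face. Origin: centre of its underside; x along its long side. It and the slide tray stand left and right, either way round.
- panel_top (a point): Centre of the panel's lit face, 12 mm above the bench; axes as the panel's.
- pot_red: Clear sample pot with a red cap, 40 mm across and 60 mm tall; bystander, to be left alone. Origin: centre of its underside.
- pot_purple: Clear sample pot with a purple cap, 40 mm across and 60 mm tall; bystander, to be left alone. Origin: centre of its underside.
- pot_blue: Clear sample pot with a pale blue cap, 40 mm across and 60 mm tall; bystander, to be left alone. Origin: centre of its underside.
- bottle: White reagent bottle, 52 mm across and 120 mm tall; bystander, to be left alone. Origin: centre of its underside.
- carton: Small white carton, 35 x 60 x 85 mm tall; bystander, to be left alone. Origin: centre of its underside.
- petri_dish: Clear closed petri dish, 90 mm across, 15 mm tall; bystander, to be left alone. Origin: centre of its underside.
Not all that is in view belongs to the job. There is more than one size of the blue_tray; the job needs the largest.

How it is judged (in metres and radians):
On the way:
1. the tab corner is peeled up (tray tilted more than 0.15 rad, tab higher than the heel) while the opposite corner is still down in the slide tray (within 8 mm of its seat) (angle between blue_tray's own z axis and vertical above 0.15 rad and z of tray_heel in the frame of slide_tray below 0.024 m and z of tray_tab in the frame of slide_tray above 0.093 m and angle between slide_tray's own z axis and vertical below 0.1 rad), for 0.1 s.
At the end, for the whole second after the job is handed in: The blue tray is held in the fingers alone, still, its underside 10 to 21 cm above the bench, its centre within 4 cm of the panel's centre seen from above, level within 0.2 rad, its long side within 0.25 rad of the panel's; the slide tray stands flat within 25 mm of where it was (contact force between blue_tray and the fingers above 1 N and contact force between blue_tray and slide_tray below 0.05 N and contact force between blue_tray and panel below 0.05 N and height (world z) of blue_tray between 0.1 and 0.21 m and horizontal distance between blue_tray and panel_top below 0.04 m and angle between blue_tray's own z axis and vertical below 0.2 rad and angle between the x axis of blue_tray and the x axis of panel, either way round below 0.25 rad and linear speed of blue_tray below 0.05 m/s and distance of slide_tray from where it was at the start of the episode below 0.025 m and angle between slide_tray's own z axis and vertical below 0.05 rad); the arm keeps its last pose, push and grip.
It fails at once if the slide tray is pulled up off the bench (its centre raised more than 15 mm) or tipped over 0.2 rad (height (world z) of slide_tray above 0.015 m or angle between slide_tray's own z axis and vertical above 0.2 rad).
It fails at once if a bystander is moved more than 3 cm (distance of any of pot_red, pot_purple, pot_blue, bottle, carton, petri_dish from where it was at the start of the episode above 0.03 m).
It also fails if it takes over 40 s, if anything falls off the work surface, if the arm or the gripper's body presses on something with over 40 N, if the wrist force passes 120 N, or if a joint passes its speed limit or range.

## Working session

There is one attempt and no reset: what is moved stays moved. The work goes in short steps, Python scripts to look and compute and a tool call to move; the robot and the scene stay as the last step left them, time stands still between calls to the robot, and variables do not carry over. Pictures are saved under pics/ and viewed, at most 10 in all, crops included, and the job is handed in when it is done.

Besides the shell and the picture viewer there is one more tool, called after "Request:" by a JSON object that holds its "fn" and its "kwargs", one argument or row to a line. step_arm: Moves the arm, as the interface text tells. Shift numbers are shares of 0.05 m and turn numbers shares of 4 degrees, none past 1 either way. Its arguments: {"type":"object","properties":{"targets":{"type":"array"}},"required":["targets"]}

```bash
mkdir -p pics
cat > h.py <<'E'
import numpy as np, cv2
from workcell import readout, get_image, ctrl
def snap(n,f):
    im=get_image(n); cv2.imwrite('pics/'+f,im['pixels'][:,:,::-1]); np.savez('pics/'+f+'.npz',K=im['intrinsics'],T=im['extrinsics'],p=im['pixels']); return im
def load(f):
    d=np.load('pics/'+f+'.npz'); return d['K'],d['T'],d['p']
def ray(K,T,u,v,z):
    R=T[:3,:3];c=-R.T@T[:3,3];d=R.T@np.linalg.inv(K)@np.array([u,v,1.]);return c+d*(z-c[2])/d[2]
def proj(K,T,P):
    q=T[:3,:3]@np.asarray(P,float)+T[:3,3];q=K@q;return q[:2]/q[2]
E
python3 - <<'E'
from h import *
for n in('scene','side','wrist'): snap(n,n+'0.png')
print(readout.get_obs())
E
```

```text
{'t': 0.15, 'qpos': array([-1.17698391e+00,  4.23708120e-01,  1.63044961e+00, -2.01811412e-05,
        1.08859635e+00, -1.89918945e-02]), 'qvel': array([ 0.00215681, -0.00198488, -0.00124796,  0.00183877, -0.00081122,
       -0.00013719]), 'joint_torque': array([ 8.88964132e-04, -5.44983816e+01, -2.73920059e+01,  6.44474267e-02,
        2.05129810e-02, -1.03094872e-04]), 'ee_pos': array([ 250.69044248, -572.31262268,  404.07888807]), 'orientation': array([-3.07379441e+00, -6.43618460e-01,  3.67358345e-04]), 'ft_force': array([-0.50438794, -0.34288968, -0.20060844]), 'moment': array([ 0.0137857 ,  0.03298984, -0.00093566]), 'grasp_force': 0.0, 'width': 87.58283005321861}
```

View pics/scene0.png

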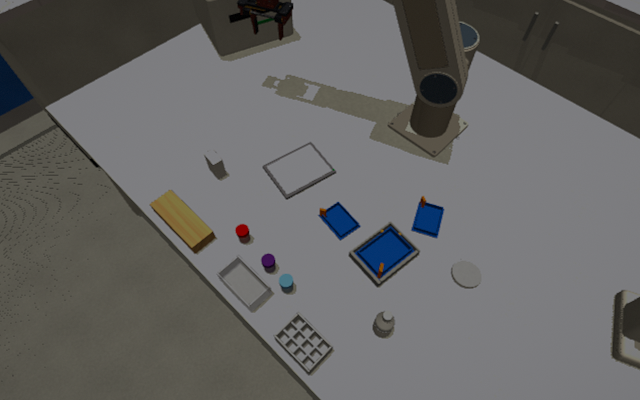

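View pics/side0.png

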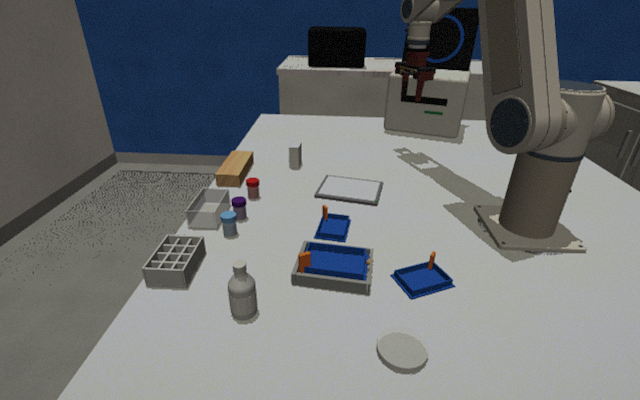

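Candidates in the scene view are the small blue trays at (340,220) and (428,218), and the large one inside the steel tray at (385,252), with its tab at (380,269). I choose the one in the steel tray and will check it in a close crop. The panel is at (299,169).

Run:
```python
from h import *
a=load('scene0.png')[2][215:290,335:435,::-1];b=load('side0.png')[2][170:295,285:385,::-1];c=load('scene0.png')[2][135:205,255:345,::-1]
a=cv2.resize(a,(500,375),interpolation=2);c=cv2.resize(c,(450,350),interpolation=2)[:225]
b=cv2.resize(b[65:],(500,300),interpolation=2)
c=cv2.resize(load('scene0.png')[2][138:200,255:345,::-1],(300,207))
im=np.zeros((600,800,3),np.uint8)
im[:375,:500]=a; im[:207,500:]=c; im[376:600,:500]=b[40:264]
cv2.imwrite('pics/crop.png',im)
for f in('scene0.png','side0.png'):
    K,T,_=load(f);print(f,K[0,0],-T[:3,:3].T@T[:3,3])
```

```text
scene0.png 420.0566660177438 [1059.2754773   467.61934541 1166.13999008]
side0.png 369.8324515519139 [532.62049579 898.82093685 546.69144033]
```

View pics/crop.png

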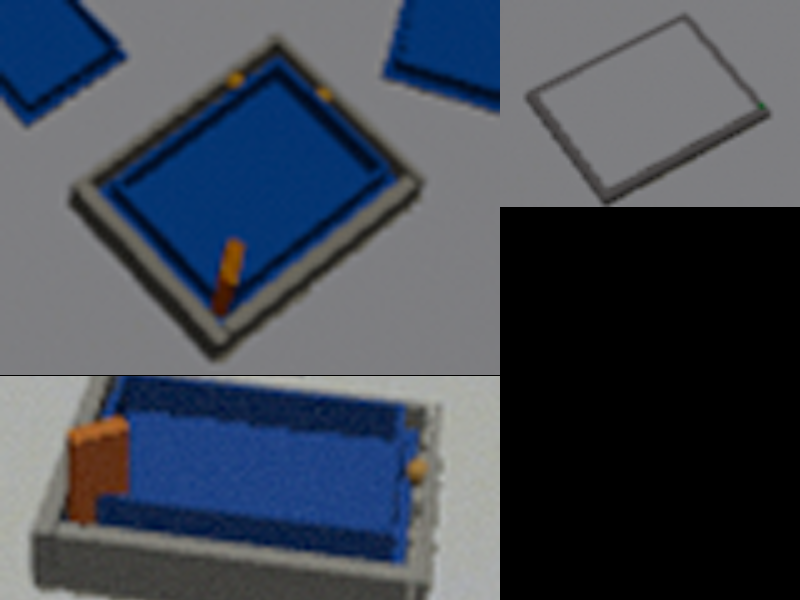

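The crop confirms it: the big tray is in the steel tray, with its tab at the bottom corner and the brass catches at the top corner. Its long side runs top→left. I'll fit the poses from the corners.

```bash
cat > fit.py <<'E'
from h import *
from scipy.optimize import least_squares
Ks,Ts,_=load('scene0.png');Kd,Td,_=load('side0.png')
A=lambda x,y:(335+x/5-.4,215+y/5-.4)
B=lambda x,y:(285+x/5-.4,235+(y-336)/5-.4)
C=lambda x,y:(255+(x-500)/3.333-.35,138+y/3.34-.35)
def fit(obs,p0):
    def f(p):
        c,s=np.cos(p[2]),np.sin(p[2]);R=np.array([[c,-s,0],[s,c,0],[0,0,1]])
        return np.concatenate([proj(K,T,R@np.array(l)+[p[0],p[1],0])-uv for K,T,l,uv in obs])
    r=least_squares(f,p0,loss='soft_l1');print(r.x,np.degrees(r.x[2]));print(f(r.x).reshape(-1,2).round(1).tolist());return r.x
c0=ray(Ks,Ts,385,252,30);t=ray(Ks,Ts,*A(275,35),30);l=ray(Ks,Ts,*A(72,190),30)
y0=np.arctan2(*(l-t)[1::-1])
S=[(Ks,Ts,(-85,-65,30),A(275,35)),(Ks,Ts,(85,-65,30),A(72,190)),(Ks,Ts,(85,65,30),A(218,345)),(Ks,Ts,(-85,65,30),A(423,180)),
 (Kd,Td,(85,65,30),B(32,530)),(Kd,Td,(-85,65,30),B(430,572)),(Kd,Td,(-85,-65,30),B(440,405))]
p=fit(S,[c0[0],c0[1],y0])
c,s=np.cos(p[2]),np.sin(p[2])
print('tab',p[0]+c*60-s*42,p[1]+s*60+c*42, 'scene px',proj(Ks,Ts,[p[0]+c*60-s*42,p[1]+s*60+c*42,72]),'obs',A(235,242))
print('side px',proj(Kd,Td,[p[0]+c*60-s*42,p[1]+s*60+c*42,72]),'obs',B(98,430),'tabdir',p[2]+np.radians(36))
q0=ray(Ks,Ts,299,169,12);t=ray(Ks,Ts,*C(685,14),12);l=ray(Ks,Ts,*C(528,95),12)
fit([(Ks,Ts,(-100,-80,12),C(685,14)),(Ks,Ts,(100,-80,12),C(528,95)),(Ks,Ts,(100,80,12),C(605,194)),(Ks,Ts,(-100,80,12),C(770,108))],[q0[0],q0[1],np.arctan2(*(l-t)[1::-1])])
for n,u,v in(('red',243,231),('purple',268,261),('blue',286,281)):print(n,ray(Ks,Ts,u,v,60))
print('bottle',ray(Ks,Ts,387,317,120),'carton',ray(Ks,Ts,212,155,85),'dish',ray(Ks,Ts,466,273,15))
E
python3 fit.py
```

```text
[ 5.25884677e+02  2.23243147e+02 -1.13175052e-01] -6.48445282229962
[[-0.1, -1.3], [-0.4, -1.2], [0.4, -0.4], [0.5, -1.2], [-0.7, 1.1], [-0.7, 2.3], [-0.3, -0.2]]
tab 590.2440410471846 258.1984374168695 scene px [381.23330904 266.4244579 ] obs (381.6, 263.0)
side px [303.81804612 253.55510784] obs (304.20000000000005, 253.4) tabdir 0.5151434787785915
[ 4.80424993e+02 -1.91051228e+02 -2.00594862e-01] -11.4932389753306
[[0.1, -1.3], [-1.3, -0.7], [0.2, 2.0], [0.5, 0.3]]
red [ 785.80999768 -113.62587464   60.        ]
purple [799.2182807  12.448674   60.       ]
blue [804.97601898  93.66165661  60.        ]
bottle [707.03732055 366.68065727 120.        ] carton [ 679.46104744 -389.43784149   85.        ] dish [407.02405494 440.01477196  15.        ]
```

Request:
{"fn": "step_arm", "kwargs": {
  "targets": [
    [[0.34,0.83,0,0,0,0.074,1],[0.34,0.83,0,0,0,0.074,1],[0.34,0.83,0,0,0,0.074,1],[0.34,0.83,0,0,0,0.074,1],[0.34,0.83,0,0,0,0.074,1]]
  ]
}}

```text
t: 0.78
ee_pos: [336.0, -363.6, 404.6]
orientation: [-3.066, -0.683, 0.0]
ft_force: [0.5, -0.1, 0.1]
width: 87.4
grasp_force: 0.0
```

Request:
{"fn": "step_arm", "kwargs": {
  "targets": [
    [[0.34,0.83,0,0,0,0.074,1],[0.34,0.83,0,0,0,0.074,1],[0.34,0.83,0,0,0,0.074,1],[0.34,0.83,0,0,0,0.074,1],[0.34,0.83,0,0,0,0.074,1]]
  ]
}}

```text
t: 1.4
ee_pos: [421.0, -156.1, 404.7]
orientation: [3.057, 0.723, 0.0]
ft_force: [0.4, -0.1, -0.5]
width: 87.8
grasp_force: 0.0
```

Request:
{"fn": "step_arm", "kwargs": {
  "targets": [
    [[0.34,0.83,0,0,0,0.074,1],[0.34,0.83,0,0,0,0.074,1],[0.34,0.83,0,0,0,0.074,1],[0.34,0.83,0,0,0,0.074,1],[0.34,0.83,0,0,0,0.074,1]]
  ]
}}

```text
t: 2.02
ee_pos: [506.1, 51.5, 404.6]
orientation: [3.047, 0.763, -0.0]
ft_force: [0.1, -1.2, -1.0]
width: 87.9
grasp_force: 0.0
```

Request:
{"fn": "step_arm", "kwargs": {
  "targets": [
    [[0.34,0.83,-0.4,0,0,0.074,1],[0.34,0.83,-0.4,0,0,0.074,1],[0.34,0.83,-0.4,0,0,0.074,1],[0.34,0.83,-0.4,0,0,0.074,1],[0.34,0.83,0,0,0,0.074,1]]
  ]
}}

```text
t: 2.65
ee_pos: [590.5, 258.7, 322.3]
orientation: [3.037, 0.802, -0.006]
ft_force: [0.7, -0.8, 0.4]
width: 88.0
grasp_force: 0.0
```

Request:
{"fn": "step_arm", "kwargs": {
  "targets": [
    [[0,0,0,0,0,0,1],[0,0,0,0,0,0,1],[0,0,0,0,0,0,1],[0,0,0,0,0,0,1],[0,0,0,0,0,0,1]]
  ]
}}

```text
t: 3.28
ee_pos: [590.8, 256.9, 325.0]
orientation: [-3.038, -0.8, -0.0]
ft_force: [-0.5, -0.8, 0.6]
width: 87.8
grasp_force: 0.0
```

Run:
```python
from h import *
K,T,_=(lambda i:(i['intrinsics'],i['extrinsics'],0))(snap('wrist','wrist1.png'))
print(proj(K,T,[590.2,258.2,72]),proj(K,T,[590.2+11.3,258.2+6.4,72]),proj(K,T,[590.2-11.3,258.2-6.4,72]))
from scipy.spatial.transform import Rotation as R
o=readout.get_obs();print(o['ee_pos'],R.from_rotvec(o['orientation']).as_matrix().round(3))
```

```text
[318.42885916 209.80699152] [318.40538987 194.69469098] [318.45162212 224.46447771]
[590.7559409  257.04972802 324.93711308] [[ 0.87   0.493  0.   ]
 [ 0.493 -0.87   0.   ]
 [ 0.     0.    -1.   ]]
```

View pics/wrist1.png

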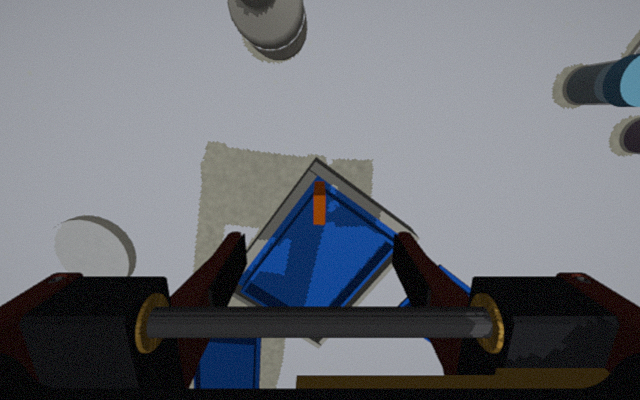

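The wrist view shows the orange tab's top face centred at about (319,209), against (318.4,209.8) predicted. It is aligned, so I'll descend and close.

Request:
{"fn": "step_arm", "kwargs": {
  "targets": [
    [[0,0.02,-0.5,0,0,0,1],[0,0,-0.5,0,0,0,1],[0,0,-0.5,0,0,0,1],[0,0,-0.3,0,0,0,1],[0,0,-0.2,0,0,0,1]]
  ]
}}

```text
t: 3.95
ee_pos: [590.8, 258.5, 224.1]
orientation: [3.038, 0.802, -0.001]
ft_force: [0.4, -0.5, -0.3]
width: 88.1
grasp_force: 0.0
```

Request:
{"fn": "step_arm", "kwargs": {
  "targets": [
    [[0,0,0,0,0,0,1],[0,0,0,0,0,0,0.3],[0,0,0,0,0,0,0],[0,0,0,0,0,0,0],[0,0,0,0,0,0,0]]
  ]
}}

```text
t: 4.58
ee_pos: [590.8, 258.5, 224.9]
orientation: [-3.038, -0.802, -0.001]
ft_force: [-0.2, 1.0, 0.4]
width: 51.6
grasp_force: 0.0
```

Request:
{"fn": "step_arm", "kwargs": {
  "targets": [
    [[0,0,0,0,0,0,0],[0,0,0,0,0,0,0],[0,0,0,0,0,0,0],[0,0,0,0,0,0,0],[0,0,0,0,0,0,0]]
  ]
}}

```text
t: 5.2
ee_pos: [590.8, 258.5, 224.7]
orientation: [3.037, 0.802, 0.0]
ft_force: [-0.4, -0.2, -0.6]
width: 9.8
grasp_force: 30.0
```

Run:
```python
import numpy as np
r,h=166.2,208.;d=np.array([.870,.493])
P=lambda t:np.array([r*np.cos(t)-h*np.sin(t),r*np.sin(t)+h*np.cos(t)])
for k in range(11):
    a=P(np.radians(2*k));b=P(np.radians(2*k+2));q=b-a
    print(k,(q[0]*d/50).round(3),(q[1]/50).round(3),'w',.246,-.435)
```

```text
0 [-0.128 -0.073] 0.113 w 0.246 -0.435
1 [-0.131 -0.074] 0.108 w 0.246 -0.435
2 [-0.135 -0.076] 0.103 w 0.246 -0.435
3 [-0.138 -0.078] 0.097 w 0.246 -0.435
4 [-0.141 -0.08 ] 0.092 w 0.246 -0.435
5 [-0.143 -0.081] 0.086 w 0.246 -0.435
6 [-0.146 -0.083] 0.08 w 0.246 -0.435
7 [-0.148 -0.084] 0.074 w 0.246 -0.435
8 [-0.15  -0.085] 0.069 w 0.246 -0.435
9 [-0.152 -0.086] 0.062 w 0.246 -0.435
10 [-0.154 -0.087] 0.056 w 0.246 -0.435
```

Gripped at 9.8 mm. Now I'll peel along the arc about the heel.

Request:
{"fn": "step_arm", "kwargs": {
  "targets": [
    [[-0.128,-0.073,0.113,0.246,-0.435,0,0],[-0.131,-0.074,0.108,0.246,-0.435,0,0],[-0.135,-0.076,0.103,0.246,-0.435,0,0],[-0.138,-0.078,0.097,0.246,-0.435,0,0],[-0.141,-0.08,0.092,0.246,-0.435,0,0]]
  ]
}}

```text
t: 5.82
ee_pos: [557.4, 239.6, 250.6]
orientation: [-2.983, -0.787, -0.266]
ft_force: [2.2, 1.3, -2.9]
width: 9.6
grasp_force: 30.0
```

Request:
{"fn": "step_arm", "kwargs": {
  "targets": [
    [[-0.143,-0.081,0.086,0.246,-0.435,0,0],[-0.146,-0.083,0.08,0.246,-0.435,0,0],[-0.148,-0.084,0.074,0.246,-0.435,0,0],[-0.15,-0.085,0.069,0.246,-0.435,0,0],[-0.152,-0.086,0.062,0.246,-0.435,0,0]]
  ]
}}

```text
t: 6.45
ee_pos: [521.3, 219.1, 270.1]
orientation: [-2.908, -0.767, -0.523]
ft_force: [3.3, 3.5, -0.5]
width: 9.9
grasp_force: 30.0
```

Request:
{"fn": "step_arm", "kwargs": {
  "targets": [
    [[0,0,0,0,0,0,0],[0,0,0,0,0,0,0],[0,0,0,0,0,0,0],[0,0,0,0,0,0,0],[0,0,0,0,0,0,0]]
  ]
}}

```text
t: 7.08
ee_pos: [521.4, 219.1, 269.5]
orientation: [-2.91, -0.768, -0.517]
ft_force: [2.9, 3.4, 1.3]
width: 10.1
grasp_force: 30.0
```

Run:
```python
from h import *
im=snap('side','side1.png')['pixels'][190:310,260:420,::-1]
cv2.imwrite('pics/c1.png',cv2.resize(im,(800,600),interpolation=2))
```

```text
(no output)
```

View pics/c1.png

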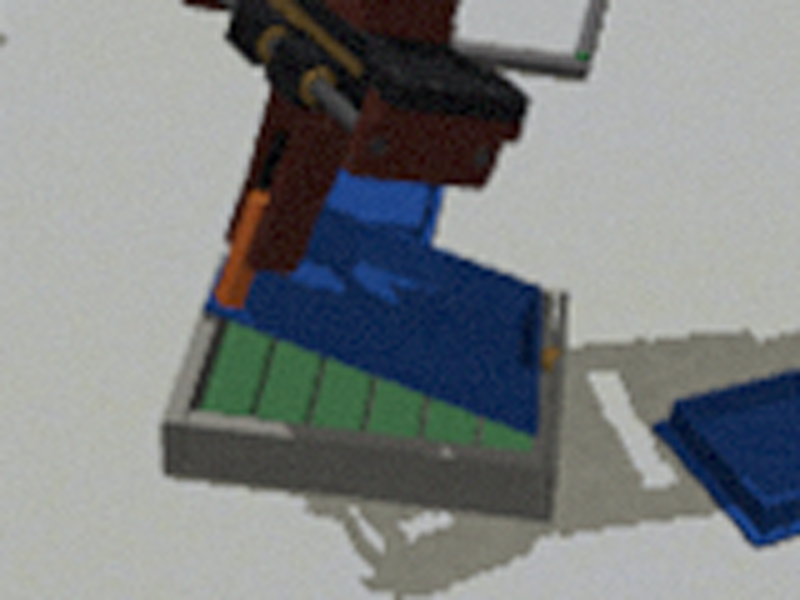

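The tray is peeled at about 20°, with the heel down in the slide tray and the slide tray flat. I'll lift it tilted, easing off the heel wall.

Request:
{"fn": "step_arm", "kwargs": {
  "targets": [
    [[0.03,0.02,0.05,0,0,0,0],[0.02,0.01,0.1,0,0,0,0],[0.0,0.0,0.15,0,0,0,0],[0,0,0.2,0,0,0,0],[0,0,0.2,0,0,0,0]]
  ]
}}

```text
t: 7.75
ee_pos: [522.4, 219.9, 304.5]
orientation: [-2.911, -0.768, -0.512]
ft_force: [-0.4, 0.1, -1.4]
width: 9.6
grasp_force: 30.0
```

Request:
{"fn": "step_arm", "kwargs": {
  "targets": [
    [[0,0,0.3,0,0,0,0],[0,0,0.4,0,0,0,0],[0,0,0.4,0,0,0,0],[0,0,0.4,0,0,0,0],[0,0,0.3,0,0,0,0]]
  ]
}}

```text
t: 8.38
ee_pos: [522.6, 220.0, 395.6]
orientation: [-2.91, -0.768, -0.515]
ft_force: [-0.5, 0.3, -1.5]
width: 10.2
grasp_force: 30.0
```

Request:
{"fn": "step_arm", "kwargs": {
  "targets": [
    [[0,0,0.2,0,0,0,0],[0,0,0,0,0,0,0],[0,0,0,0,0,0,0],[0,0,0,0,0,0,0],[0,0,0,0,0,0,0]]
  ]
}}

```text
t: 9.0
ee_pos: [522.6, 220.0, 403.3]
orientation: [-2.911, -0.768, -0.512]
ft_force: [-0.7, 0.4, -1.2]
width: 10.0
grasp_force: 30.0
```

Run:
```python
from h import *
a=snap('side','side2.png')['pixels'][100:340,220:460,::-1];b=snap('scene','scene2.png')['pixels'][190:300,320:430,::-1]
im=np.hstack([cv2.resize(a,(400,400)),cv2.resize(b,(400,400))]);cv2.imwrite('pics/c2.png',im)
```

```text
(no output)
```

View pics/c2.png

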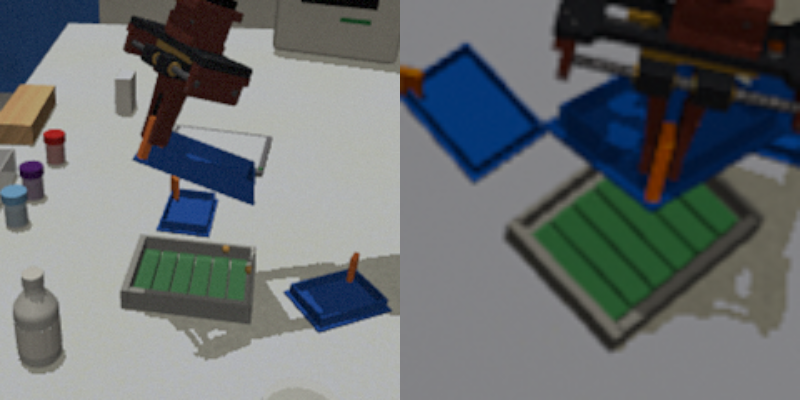

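The tray is free, and the slide tray stays flat and in place. Next I'll level it, then carry it to the panel.

Request:
{"fn": "step_arm", "kwargs": {
  "targets": [
    [[0,0,0,-0.246,0.435,0,0],[0,0,0,-0.246,0.435,0,0],[0,0,0,-0.246,0.435,0,0],[0,0,0,-0.246,0.435,0,0],[0,0,0,-0.246,0.435,0,0]]
  ]
}}

```text
t: 9.72
ee_pos: [522.7, 220.0, 403.8]
orientation: [-2.985, -0.788, -0.259]
ft_force: [0.6, -0.4, -0.5]
width: 9.8
grasp_force: 30.0
```

Request:
{"fn": "step_arm", "kwargs": {
  "targets": [
    [[0,0,0,-0.246,0.435,0,0],[0,0,0,-0.246,0.435,0,0],[0,0,0,-0.246,0.435,0,0],[0,0,0,-0.246,0.435,0,0],[0,0,0,-0.246,0.435,0,0]]
  ]
}}

```text
t: 10.35
ee_pos: [522.7, 220.1, 403.8]
orientation: [3.037, 0.802, -0.001]
ft_force: [-0.5, -0.2, -0.5]
width: 9.8
grasp_force: 30.0
```

Request:
{"fn": "step_arm", "kwargs": {
  "targets": [
    [[0.025,-0.2,0,0,0,-0.08,0],[0.025,-0.4,0,0,0,-0.08,0],[0.025,-0.4,0,0,0,-0.08,0],[0.025,-0.4,0,0,0,-0.08,0],[0.025,-0.4,0,0,0,-0.08,0]]
  ]
}}

```text
t: 10.98
ee_pos: [528.9, 128.3, 404.0]
orientation: [3.049, 0.758, 0.0]
ft_force: [0.1, 0.3, -0.7]
width: 9.7
grasp_force: 30.0
```

Request:
{"fn": "step_arm", "kwargs": {
  "targets": [
    [[0.025,-0.4,0,0,0,-0.08,0],[0.025,-0.4,0,0,0,-0.08,0],[0.025,-0.4,0,0,0,-0.08,0],[0.025,-0.4,0,0,0,-0.08,0],[0.025,-0.4,0,0,0,-0.08,0]]
  ]
}}

```text
t: 11.6
ee_pos: [535.2, 28.7, 403.9]
orientation: [3.059, 0.716, 0.0]
ft_force: [0.8, 0.3, -1.1]
width: 10.1
grasp_force: 30.0
```

Request:
{"fn": "step_arm", "kwargs": {
  "targets": [
    [[0.025,-0.4,-0.1,0,0,-0.08,0],[0.025,-0.4,-0.1,0,0,-0.08,0],[0.025,-0.4,-0.1,0,0,-0.08,0],[0.025,-0.4,-0.1,0,0,-0.08,0],[0.025,-0.4,-0.1,0,0,-0.08,0]]
  ]
}}

```text
t: 12.22
ee_pos: [541.5, -71.3, 378.4]
orientation: [-3.069, -0.673, 0.0]
ft_force: [0.3, 0.6, -0.3]
width: 9.7
grasp_force: 30.0
```

Request:
{"fn": "step_arm", "kwargs": {
  "targets": [
    [[0.025,-0.4,-0.1,0,0,-0.05,0],[0.025,-0.4,-0.1,0,0,0,0],[0.025,-0.4,-0.1,0,0,0,0],[0.025,-0.3,-0.1,0,0,0,0],[0.025,-0.14,0,0,0,0,0]]
  ]
}}

```text
t: 12.85
ee_pos: [547.6, -153.0, 358.4]
orientation: [-3.07, -0.667, 0.001]
ft_force: [0.5, -0.3, -1.0]
width: 9.8
grasp_force: 30.0
```

Request:
{"fn": "step_arm", "kwargs": {
  "targets": [
    [[0,0,0,0,0,0,0],[0,0,0,0,0,0,0],[0,0,0,0,0,0,0],[0,0,0,0,0,0,0],[0,0,0,0,0,0,0]]
  ]
}}

```text
t: 13.48
ee_pos: [547.7, -151.8, 358.9]
orientation: [3.07, 0.669, 0.0]
ft_force: [-0.1, 0.0, -1.1]
width: 9.9
grasp_force: 30.0
```

Run:
```python
from h import *
from scipy.spatial.transform import Rotation as R
a=snap('side','side3.png')['pixels'][90:220,270:430,::-1];b=snap('scene','scene3.png')['pixels'][90:220,230:390,::-1]
im=np.hstack([cv2.resize(a,(400,325),interpolation=2),cv2.resize(b,(400,325),interpolation=2)]);cv2.imwrite('pics/c3.png',im)
o=readout.get_obs();print(o['ee_pos'],R.from_rotvec(o['orientation']).as_matrix().round(3))
```

```text
[ 547.65229846 -151.86473104  358.90947371] [[ 0.909  0.416  0.   ]
 [ 0.416 -0.909  0.   ]
 [ 0.    -0.    -1.   ]]
```

View pics/c3.png

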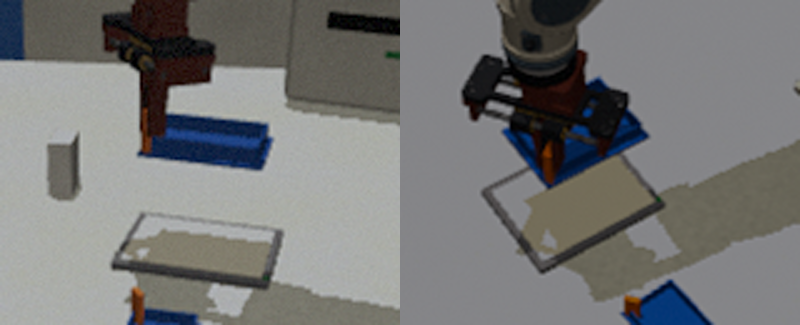

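The tray hangs roughly level over the panel. I'll fit its tilt from the flange corners, about (140,153), (265,168) and (272,140) in the left crop.

Run:
```python
from h import *
from scipy.spatial.transform import Rotation as R
from scipy.optimize import least_squares
K,T,_=load('side3.png');Ks,Ts,_=load('scene3.png')
A=lambda x,y:np.array((270+x/2.5-.3,90+y/2.5-.3));S=lambda x,y:np.array((230+(x-400)/2.5-.3,90+y/2.5-.3))
g=np.array([547.65,-151.86,358.9-163]);gl=np.array([60,42,46.])
def P(l,p): return g+R.from_euler('zyx',[-.199+p[0],p[1],p[2]]).apply(np.array(l)-gl)
ob=[(K,T,(75,55,0),A(140,153)),(K,T,(-75,55,0),A(265,168)),(K,T,(-75,-55,4),A(272,136)),
(Ks,Ts,(75,55,0),S(552,184)),(Ks,Ts,(-75,55,2),S(648,136)),(Ks,Ts,(75,-55,2),S(504,131))]
f=lambda p:np.concatenate([proj(k,t,P(l,p))-uv for k,t,l,uv in ob])
print(f([0,0,0]).reshape(-1,2).round(1).tolist())
r=least_squares(f,[0,0,0]);print(r.x,f(r.x).reshape(-1,2).round(1).tolist(),'centre',P((0,0,0),r.x))
# panel refit with front-edge check, bottom vertices observed in side view
Kd,Td,_=load('side0.png');c,s=np.cos(-.2006),np.sin(-.2006)
for l in((100,80),(-100,80),(-100,-80),(100,-80)):
    w=[480.4+c*l[0]-s*l[1],-191+s*l[0]+c*l[1],12];q=proj(Kd,Td,w);print('panel corner in side crop',((q-[270,90])*2.5).round(0))
```

```text
[[-1.9, 1.7], [-1.6, 1.0], [-0.1, 0.2], [-2.1, 1.9], [0.0, -0.7], [-1.6, -0.4]]
[-0.01215675  0.02610219  0.03070727] [[-1.5, 1.9], [-1.2, -0.1], [0.6, -0.1], [-1.6, 1.9], [0.9, -1.3], [-0.6, 0.0]] centre [ 479.00224524 -178.98047863  150.82267305]
panel corner in side crop [108. 262.]
panel corner in side crop [268. 283.]
panel corner in side crop [281. 229.]
panel corner in side crop [138. 211.]
```

The tilt is about 0.04 rad and the panel pose agrees with the side view. One last 11 mm shift in y, let it settle, then check and hand in.

Request:
{"fn": "step_arm", "kwargs": {
  "targets": [
    [[0.02,-0.11,0,0,0,0,0],[0,-0.11,0,0,0,0,0],[0,0,0,0,0,0,0],[0,0,0,0,0,0,0],[0,0,0,0,0,0,0]]
  ]
}}

```text
t: 14.2
ee_pos: [548.6, -162.9, 358.9]
orientation: [-3.07, -0.669, 0.0]
ft_force: [0.2, 0.8, -0.9]
width: 9.5
grasp_force: 30.0
```

Request:
{"fn": "step_arm", "kwargs": {
  "targets": [
    [[0,0,0,0,0,0,0],[0,0,0,0,0,0,0],[0,0,0,0,0,0,0],[0,0,0,0,0,0,0],[0,0,0,0,0,0,0]]
  ]
}}

```text
t: 14.82
ee_pos: [548.6, -163.0, 358.9]
orientation: [-3.07, -0.669, 0.0]
ft_force: [0.7, -0.2, -0.9]
width: 9.8
grasp_force: 30.0
```

```bash
python3 -c "
from workcell import ctrl
print(ctrl.close_job())"
```

```text
the job is handed in; nothing more can be done
None
```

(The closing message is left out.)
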